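# Open the leaning reagent bottle

## Task

Open the reagent bottle that leans in its stand: push its child-resistant cap down along the bottle's axis, turn it anticlockwise past its lock while keeping it pressed, and lift it off. Set the cap down (do not drop it) flat and open side down on the floor of the shallow steel tray, let go of it, and leave the other loose things on the counter standing where they are.

Things in the scene. Friction and masses are not known exactly. Their poses are not given: they have to be found in the camera images.
- bottle: Amber reagent bottle leaning 35 degrees from vertical in a grey stand, neck towards the robot's side (heading varies); it and the stand (foot 190 x 120 mm) cannot move. Origin: centre of its base; z along its axis, out of the mouth. 76 mm across up to z = 98 mm, shoulder in to 40 mm at z = 118, neck 34 mm across, mouth at z = 157; three neck lugs, 50 mm across, z = 128 to 146, hidden by the cap.
- cap: Round ribbed white plastic cap on that bottle, 62 mm across, 38 mm high, about 80 g (varies). Origin: centre of its open lower rim; z out through its closed top. Locked: origin on the bottle's axis at the bottle's z = 133 mm, x axes parallel, 15 mm of free neck below the rim. Cannot turn (3 degrees of play) until pressed 5 mm towards the bottle; a spring resists with 4 N plus 1 N per mm; it bottoms at 8 mm.
- cap_top (a point): Centre of the cap's closed top, 38 mm above its rim; axes as the cap's. Pressed 6 to 7 mm, the cap turns anticlockwise, seen looking at this top; never clockwise. Past 43 degrees it is clear of the lock; a hard stop comes at 80, so aim for 62. Let up the press only after the turn: it springs up 4 mm, and must then be drawn straight along the axis at least 40 mm to clear the neck.
- seal (a joint): Sprung white sealing ring in the bottle's mouth that the cap presses on; slides along the bottle's axis (m): 0 with the cap locked, grows to 0.008 as the cap is pressed, -0.004 when the bottle is open and nothing presses on it.
- tray: Shallow open steel tray, 190 mm along its x by 170 mm along its y, rim 16 mm high, wall and floor 3 mm thick, empty, fixed to the counter. Origin: centre of its underside, z up.
- tip_box: Clear box of pipette tips, 120 mm by 78 mm, 46 mm high, loose, a bystander. Origin: centre of its underside.
- mouse: Black computer mouse, 105 mm by 60 mm, 32 mm high, loose, a bystander. Origin: centre of its underside.
- buffer_bottle: Upright clear bottle with a white cap, 68 mm across, 150 mm high, loose, a bystander that stays shut. Origin: centre of its base.
- sample_jar: Clear jar with a white lid, 60 mm across, 75 mm high, loose, a bystander. Origin: centre of its base.
- beaker: Open glass beaker, 72 mm across, 90 mm high, loose, a bystander. Origin: centre of its base.
- glove_box: Cardboard glove box, 120 mm by 220 mm, 75 mm high, loose, a bystander. Origin: centre of its underside.
Mind the look-alikes: they are no part of the job. Of the things that look like the cap, the larger one is meant.

How it is judged:
By the outcome, as a careful person would: the job done as asked, in the order asked, and still so for the second after the job is handed in, with the robot touching nothing.
It also fails if it takes over 45 s, if anything falls off the work surface, if the arm or the gripper's body presses on something with over 40 N, if the wrist force passes 120 N, or if a joint passes its speed limit or range.

## Robot

A 7-joint arm with a two-finger parallel gripper is mounted at the origin on the work surface. World frame = base frame: x ahead of the robot, y to its left, z up, the work surface at z = 0. Lengths are in m, angles in rad, forces in N, time in s.
With the tool pointing down it reaches from about 0.425 to 0.875 m from the base axis. Payload 4.7 kg.
Tool frame: the origin (TCP) lies midway between the tips of the shut fingers; the grasp point (between the pads) lies ctrl.grasp_offset behind it (ctrl.grasp_offset is the distance from the TCP to the grasp point, in m); z points along the fingers, y is the line along which they close (so a half turn about z gives the same grasp; the last joint's range is limited). The gripper opens to 87 mm and grips with 3 to 60 N. Pads are 19 mm wide; open, the fingers measure 117 mm over their backs; the gripper's body (75 mm by 190 mm) begins 51 mm behind the grasp point.
Start: joints at [0.014, 0.321, -0.07, 1.45, 0.023, 1.371, -0.057], TCP at [0.65, -0, 0.223] pointing down, gripper open.
Joint ranges: [-2.86, 2.86], [-0.3, 2.09], [-1.38, 1.24], [0.06, 2.45], [-1.56, 4.7], [0.09, 2.05], [-2.69, 2.69]. Speed limits (rad/s): [2.57, 2.57, 3.14, 3.14, 3.14, 3.14, 3.14].

## Interface

Orientations are given as a rotation vector (axis times angle).
In Python, from bench import ctrl gives the robot as it stands. The module is installed in compiled form; this text tells all that it offers.
- The arm moves only by the tool jog_arm, never from a script. Its argument "moves" is one flat list of numbers, 7 for each row, row after row: the shift along the tool's x, y, z in units of 30 cm (1.0 is 30 cm), then the turn, a rotation vector about the tool's x, y, z in units of 60 degrees (1.0 is 60 degrees), then the gripper's target within -1 to 1 (fully open at 1, half-way at 0, shut at -1). In form: [x, y, z, wx, wy, wz, fingers, x, y, z, wx, wy, wz, fingers, ...]. A call has exactly 8 rows; each row is the pose to reach, as a shift and turn from the pose commanded when the call began, along the tool's axes at that moment; what a row does not reach only later rows make up. A row lasts 1/8 s, in which the tool goes at most 62.5 mm and 10.7 degrees, less where a joint would pass 70% of its speed; a pose out of reach is approached as far as the arm can. A call with a number of a shift or a turn outside -1 to 1 is refused whole. A call with a gripper value outside its range is refused whole. The fingers move at their own pace and stop on an object; "newtons" is the grip in N (left out, the last holds). Time passes only in rows, so rows that repeat a pose let the fingers close, or fill a call up. It gives the time, the measured TCP pose, the force, the opening and the grip force at its end, in the units of the state.
- ctrl.get_state(): the state, without advancing time (a new reading comes with each control period).
- ctrl.get_image(name): name is "scene" or "side" or "wrist"; returns a dict with "pixels" (400x640x3 uint8, red, green, blue), "fx", "fy", "cx", "cy" (pixels), "dist" ([k1, k2, p1, p2, k3] as OpenCV has them; the pictures are not rectified), "xyz" and "rotation" of the camera in the world; the wrist camera has in their place "tool_from_camera" (4x4, takes a point from camera to tool coordinates, whose origin is the TCP and whose axes are the flange's). Camera axes: x right, y up, looking along -z (the intrinsics and any distortion apply to the point x, -y, -z); pixel columns grow to the right and rows downward; lengths in m; the calibration is good to about 2 mm. A picture is of the moment at which its call begins: read the wrist's pose just before it. There is no depth.
- ctrl.close_job(): hands the job in; it is judged then, once.
The state is a dict: "time": time; "joint_positions": joint angles; "qd": joint speeds; "joint_torque": joint torques, N m; "position": TCP position; "tool_rot": TCP orientation; "ft_force": force on the tool from outside, world axes, zero at the start; "torque": the same for the moment, N m; "grip_width": opening from 0.0 (shut) to 1.0 (fully open); "grip_force": force on a finger pad.
Only numpy, scipy, OpenCV 4.12 (cv2) and the standard library are available. Lean on these libraries where they do the work, as an engineer would, in place of code of your own. Each camera call takes 0.05 s, during which the arm holds its last target. There are 200 camera calls.

## Working session

There is one attempt and no reset: what is moved stays moved. The work goes in short steps, Python scripts to look and compute and a tool call to move; the robot and the scene stay as the last step left them, time stands still between calls to the robot, and variables do not carry over. Pictures are saved under pics/ and viewed, at most 11 in all, crops included, and the job is handed in when it is done.

Besides the shell and the picture viewer there is one more tool, called after ">>>" by a JSON object that holds its "fn" and its "kwargs". jog_arm: Moves the arm, as the interface text tells. Its arguments: {"type":"object","properties":{"moves":{"type":"array"},"newtons":{"type":"number"}},"required":["moves"]}

```bash
mkdir -p pics; python3 - <<'E'
from bench import ctrl
import cv2,numpy as np,pickle
s=ctrl.get_state();print(s,ctrl.grasp_offset)
d={}
for n in("scene","side","wrist"):
    im=ctrl.get_image(n);d[n]=im
    cv2.imwrite(f"pics/{n}0.png",im["pixels"][:,:,::-1])
    print(n,{k:v for k,v in im.items() if k!="pixels"})
pickle.dump((s,d),open("d0.pkl","wb"))
E
```

```text
{'time': 0.0, 'joint_positions': array([ 0.01406971,  0.32179927, -0.07006496,  1.45164733,  0.02260591,
        1.37075623, -0.05688537]), 'qd': array([ 6.57674816e-04,  8.65647965e-04, -2.23489253e-04, -1.24906823e-03,
        6.77713259e-04,  5.39133038e-04, -7.31603840e-05]), 'joint_torque': array([-2.58547143e-04, -4.91284704e+01, -4.03903294e-01, -3.12526345e+01,
       -6.40594075e-02,  4.37659642e-02,  1.61017233e-04]), 'position': array([ 6.49474264e-01, -4.37494745e-05,  2.21490628e-01]), 'tool_rot': array([-2.22052065e+00, -2.22064787e+00,  2.14025513e-03]), 'ft_force': array([-0.0828453 ,  0.13786337, -0.81541257]), 'torque': array([-0.04014915,  0.02563276, -0.00306172]), 'grip_force': 0.0, 'grip_width': 0.9990544941311396} 0.0187
scene {'fx': 393.1763090027981, 'fy': 393.1763090027981, 'cx': 315.1945829617088, 'cy': 195.96622397875348, 'dist': array([-0.09461695,  0.        ,  0.        ,  0.        ,  0.        ]), 'xyz': array([ 0.94122653, -0.36875023,  0.68430553]), 'rotation': array([0.68740459, 0.27726436, 0.7067186 ])}
side {'fx': 490.5078498449966, 'fy': 490.5078498449966, 'cx': 320.68157743016474, 'cy': 203.09130925626482, 'dist': array([-0.08143642,  0.        ,  0.        ,  0.        ,  0.        ]), 'xyz': array([ 0.22147856, -0.7318409 ,  0.60408636]), 'rotation': array([ 1.00805703, -0.2270239 , -0.40704038])}
wrist {'fx': 340.16395514425005, 'fy': 340.16395514425005, 'cx': 322.9696215579953, 'cy': 197.18212935731248, 'dist': array([-0.06386959,  0.        ,  0.        ,  0.        ,  0.        ]), 'tool_from_camera': array([[ 1.64669082e-03,  9.62833971e-01,  2.70088935e-01,
         7.38779391e-02],
       [ 9.99998508e-01, -1.44435731e-03, -9.47880664e-04,
         2.08982971e-04],
       [-5.22546777e-04,  2.70090093e-01, -9.62834912e-01,
        -1.63228094e-01],
       [ 0.00000000e+00,  0.00000000e+00,  0.00000000e+00,
         1.00000000e+00]])}
```

View pics/scene0.png

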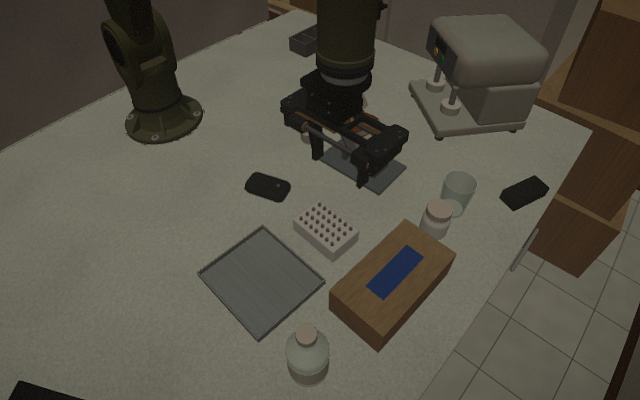

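View pics/side0.png

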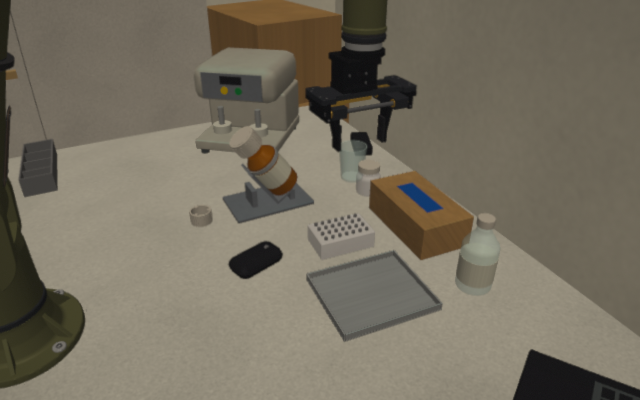

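Scene view: the gripper hides the bottle; its stand shows at (365,170), with the tray at (262,280). Side view: amber bottle body (272,170), its large white cap (245,142), grey stand (268,197), and a small loose cap-like ring at (201,216).

View pics/wrist0.png

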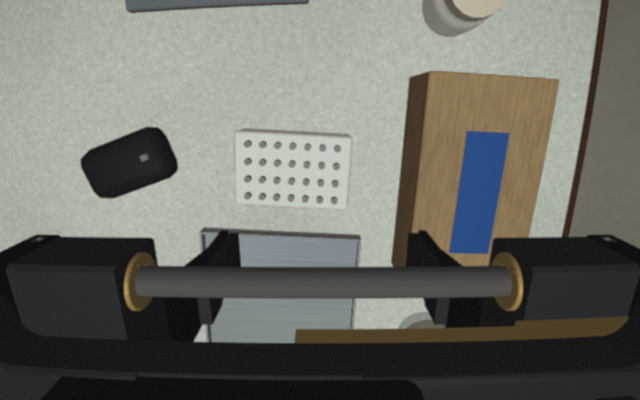

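```bash
cat > h.py <<'E'
import cv2,numpy as np,pickle
from scipy.spatial.transform import Rotation as R
def campose(im,s=None):
    if "xyz" in im: return R.from_rotvec(im["rotation"]).as_matrix(),np.array(im["xyz"])
    T=np.eye(4);T[:3,:3]=R.from_rotvec(s["tool_rot"]).as_matrix();T[:3,3]=s["position"]
    T=T@im["tool_from_camera"];return T[:3,:3],T[:3,3]
def K(im): return np.array([[im["fx"],0,im["cx"]],[0,im["fy"],im["cy"]],[0,0,1.]])
def ray(im,px,s=None):
    r,o=campose(im,s);p=cv2.undistortPoints(np.array(px,float).reshape(-1,1,2),K(im),im["dist"]).reshape(-1,2)
    d=np.c_[p[:,0],-p[:,1],-np.ones(len(p))]@r.T
    return o,d/np.linalg.norm(d,axis=1)[:,None]
def plane(im,px,z,s=None):
    o,d=ray(im,px,s);return o+d*((z-o[2])/d[:,2])[:,None]
def tri(o1,d1,o2,d2):
    A=np.c_[d1,-d2];t=np.linalg.lstsq(A,o2-o1,rcond=None)[0]
    p,q=o1+t[0]*d1,o2+t[1]*d2;return (p+q)/2,np.linalg.norm(p-q)
def proj(im,P,s=None):
    r,o=campose(im,s);c=(np.array(P,float).reshape(-1,3)-o)@r;c=c*[1,-1,-1]
    return cv2.projectPoints(c,np.zeros(3),np.zeros(3),K(im),im["dist"])[0].reshape(-1,2)
E
python3 - <<'E'
from h import *
s,d=pickle.load(open("d0.pkl","rb"))
np.set_printoptions(precision=4,suppress=True)
print("tray",plane(d["scene"],[(262,228),(325,280),(259,337),(199,275)],.016))
print("tray side",plane(d["side"],[(396,254),(438,302),(345,333),(308,284)],.016))
print("stand side",plane(d["side"],[(285,180),(312,200),(240,218),(223,200)],.01))
im=d["side"]["pixels"];b=cv2.resize(im[100:230,170:330],None,fx=5,fy=5,interpolation=cv2.INTER_CUBIC)[:600,:800]
cv2.imwrite("pics/c1.png",np.clip(b[:,:,::-1]*1.5,0,255).astype(np.uint8))
E
```

```text
tray [[ 0.5139 -0.0797  0.016 ]
 [ 0.6957 -0.0826  0.016 ]
 [ 0.6859 -0.2447  0.016 ]
 [ 0.5074 -0.2411  0.016 ]]
tray side [[ 0.6891 -0.0969  0.016 ]
 [ 0.6795 -0.246   0.016 ]
 [ 0.4995 -0.2391  0.016 ]
 [ 0.4954 -0.1033  0.016 ]]
stand side [[0.6102 0.2927 0.01  ]
 [0.6306 0.1733 0.01  ]
 [0.4533 0.172  0.01  ]
 [0.4406 0.2649 0.01  ]]
```

View pics/c1.png

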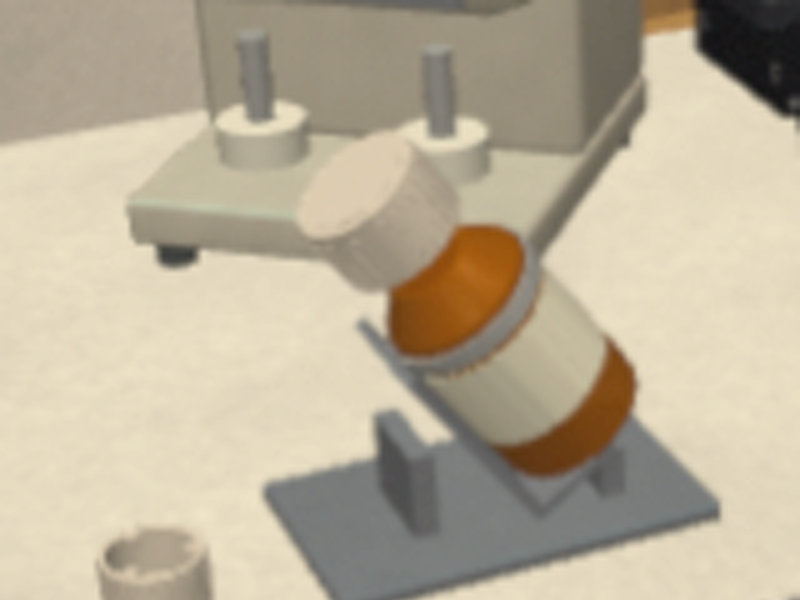

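Candidates in the side view: the cap on the amber bottle (245,142), the small loose ring (201,216), the jar lid (369,165) and the buffer bottle's cap (487,222). The first is the one: it is ribbed, the largest, and sits on the leaning amber bottle. The enlarged crop (cap at crop 380,210) confirms it.

```bash
python3 - <<'E'
from h import *
s,d=pickle.load(open("d0.pkl","rb"));S=d["side"]
np.set_printoptions(precision=4,suppress=True)
for z in(.17,.19,.21):print(z,plane(S,[(241,138)],z))
print("machine base near corners",plane(S,[(196,145),(277,150),(303,120)],.02),"decoy",plane(S,[(201,222)],0))
# stand far/near edges
for h in(0,10,20,-10):
  a=np.array([-np.sin(.611)*np.cos(np.radians(h)),-np.sin(.611)*np.sin(np.radians(h)),np.cos(.611)])
  c=plane(S,[(241,138)],.19)[0]
  q=proj(S,[c,c-.171*a,c-.038*a]); print(h,q.ravel())
E
```

```text
0.17 [[0.4907 0.2381 0.17  ]]
0.19 [[0.4783 0.1934 0.19  ]]
0.21 [[0.4659 0.1487 0.21  ]]
machine base near corners [[0.4517 0.5833 0.02  ]
 [0.6493 0.4484 0.02  ]
 [0.8058 0.6231 0.02  ]] decoy [[0.3728 0.2094 0.    ]]
0 [241.     138.     286.8633 186.3557 251.9696 149.571 ]
10 [241.     138.     283.5156 183.276  251.2566 148.9274]
20 [241.     138.     279.163  180.6187 250.2759 148.3639]
-10 [241.     138.     289.0797 189.7871 252.3915 150.2764]
```

```bash
cat >> h.py <<'E'
def delta(p0,r0,p1,M1,fr=(1.,)):
    M0=R.from_rotvec(r0); rv=(M0.inv()*R.from_matrix(M1)).as_rotvec(); t=M0.inv().apply(np.array(p1)-p0)
    for f in fr: print(f,np.round(np.r_[t*f/.3,rv*f/np.radians(60)],3))
def frame(z,yaw):
    "tool z given; yaw=0: tool y horizontal (-y-ish), x up; yaw turns about tool z"
    z=np.array(z)/np.linalg.norm(z);y=np.cross(z,[0,0,1]);y/=np.linalg.norm(y);y=-y if y[1]>0 else y
    M=np.c_[np.cross(y,z),y,z];return M@R.from_rotvec([0,0,np.radians(yaw)]).as_matrix()
E
python3 - <<'E'
from h import *
s,d=pickle.load(open("d0.pkl","rb"))
M=frame([.574,0,-.819],0);print(M)
delta(s["position"],s["tool_rot"],[.40,.2,.32],M,(.5,1))
E
```

```text
[[ 0.81890297  0.          0.57393199]
 [ 0.         -1.          0.        ]
 [ 0.57393199  0.         -0.81890297]]
0.5 [ 0.333 -0.416 -0.163 -0.229  0.229  0.724]
1 [ 0.667 -0.832 -0.327 -0.458  0.459  1.449]
```

>>> {"fn": "jog_arm", "kwargs": {"moves": [0.08,-0.1,-0.05,-0.04,0.04,0.12,1,0.16,-0.2,-0.1,-0.08,0.08,0.24,1,0.24,-0.3,-0.15,-0.12,0.12,0.36,1,0.33,-0.42,-0.2,-0.16,0.16,0.48,1,0.42,-0.5,-0.25,-0.2,0.2,0.6,1,0.5,-0.6,-0.3,-0.24,0.24,0.72,1,0.58,-0.7,-0.32,-0.27,0.27,0.84,1,0.66,-0.82,-0.33,-0.3,0.3,0.96,1]}}

```text
time: 1.15
position: [0.4371, 0.2025, 0.2581]
tool_rot: [-2.915, -0.855, -0.465]
ft_force: [0.2, 1.6, -0.1]
grip_width: 1.0
grip_force: 0.0
```

```bash
python3 - <<'E'
from h import *
from bench import ctrl
s=ctrl.get_state();print(s["time"],s["position"],s["joint_positions"])
delta(s["position"],s["tool_rot"],[.40,.2,.32],frame([.574,0,-.819],0))
E
```

```text
1.15 [0.43711967 0.20248624 0.25808381] [-0.55428425 -0.30132302  0.05696326  2.04196378  0.01572049  1.08958736
 -1.50225284]
1.0 [-0.04  -0.056 -0.231 -0.226  0.274  0.495]
```

```bash
python3 - <<'E'
from h import *
from bench import ctrl
s=ctrl.get_state();d={}
for n in("wrist","scene","side"): d[n]=ctrl.get_image(n)
pickle.dump((s,d),open("d1.pkl","wb"))
w=cv2.resize(d["wrist"]["pixels"],(400,250));a=cv2.resize(d["scene"]["pixels"],(400,250))
c=cv2.resize(d["side"]["pixels"][100:225,150:350],(400,250));e=cv2.resize(d["scene"]["pixels"][50:175,250:450],(400,250))
m=np.vstack([np.hstack([w,a]),np.hstack([c,e])]);cv2.imwrite("pics/m1.png",np.clip(m[:,:,::-1]*1.3,0,255))
E
```

```text
[ WARN:0@2.013] global loadsave.cpp:1063 imwrite_ Unsupported depth image for selected encoder is fallbacked to CV_8U.
```

View pics/m1.png

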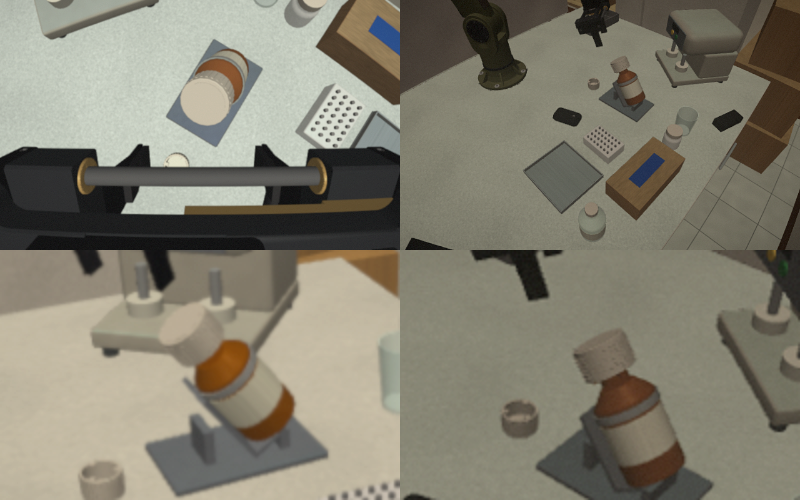

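Top left: wrist view with the cap's top at (328,163) and the stand around it. Side and scene views now show the cap unobstructed, at about (242,141) and (351,99).

```bash
python3 - <<'E'
from h import *
s,d=pickle.load(open("d1.pkl","rb"))
def c(n,x,y,w,h,k):return cv2.resize(d[n]["pixels"][y:y+h,x:x+w],(w*k,h*k),interpolation=cv2.INTER_CUBIC)
A=c("wrist",255,55,180,200,3)[:600,:540]
B=c("scene",330,85,43,50,6)[:300,:258];C=c("side",222,115,43,50,6)[:300,:258]
m=np.hstack([A,np.vstack([B,C])]).astype(float)*1.4;print(m.shape)
cv2.imwrite("pics/m2.png",np.clip(m[:,:,::-1],0,255).astype(np.uint8))
E
```

```text
(600, 798, 3)
```

View pics/m2.png

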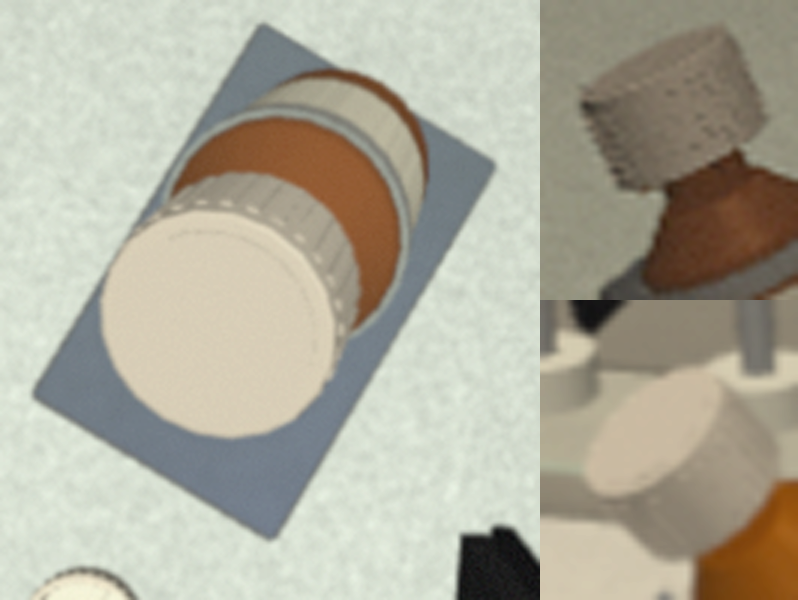

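Crop shows: cap's top disc centred in the wrist image at (328,162.7), in the scene at (349.2,95.8), in the side view at (241.2,137.2); stand foot corners are sharp in the wrist view. I triangulate the top and get the heading from the foot.

```bash
python3 - <<'E'
from h import *
s,d=pickle.load(open("d1.pkl","rb"));np.set_printoptions(precision=4,suppress=True)
W,C,S=d["wrist"],d["scene"],d["side"]
r=[(*[x[0] if i else x for i,x in enumerate(ray(W,[(328,162.7)],s))],),]
def rr(im,p,st=None):
    o,v=ray(im,p,st);return o,v[0]
rs=[rr(W,[(328,162.7)],s),rr(C,[(349.2,95.8)]),rr(S,[(241.2,137.2)])]
for i,j in((0,1),(0,2),(1,2)):print(tri(*rs[i],*rs[j]))
A=sum(np.eye(3)-np.outer(v,v) for o,v in rs);b=sum((np.eye(3)-np.outer(v,v))@o for o,v in rs)
P=np.linalg.solve(A,b);print("top",P)
st=np.array([(263,24),(496,164),(274,540),(35,394)])/3+[255,55]
for z in(0,.008):
  q=plane(W,st,z,s);print(q)
  print("sizes",[np.linalg.norm(q[i]-q[i-1])for i in range(4)])
  u=(q[2]+q[3]-q[0]-q[1])[:2];print("heading",np.degrees(np.arctan2(u[1],u[0])),"mid",q.mean(0))
  h=u/np.linalg.norm(u);print("cap offset lateral",np.cross(np.r_[h,0],P-q.mean(0))[2],"along",(P-q.mean(0))[:2]@h)
h=np.r_[h,0]
a=np.sin(np.radians(35))*h+[0,0,np.cos(np.radians(35))]
# extents of disc in wrist: 62mm circle check; bottle base
print("axis",a,"base",P-.171*a)
e1=np.cross(a,[0,0,1]);e1/=np.linalg.norm(e1);e2=np.cross(a,e1)
t=np.linspace(0,2*np.pi,90);circ=P+.031*(np.outer(np.cos(t),e1)+np.outer(np.sin(t),e2))
for n,im,o,k in(("w",W,(255,55),3),("c",C,(330,85),6),("s",S,(222,115),6)):
    q=(proj(im,circ,s)-o)*k;print(n,q.min(0),q.max(0))
E
```

```text
(array([0.4884, 0.2287, 0.1788]), np.float64(0.0010028311908597898))
(array([0.4885, 0.2285, 0.1761]), np.float64(0.00023008460527110602))
(array([0.4884, 0.2296, 0.1769]), np.float64(0.0025436607690797358))
top [0.4884 0.2288 0.1772]
[[0.6345 0.2916 0.    ]
 [0.6377 0.1723 0.    ]
 [0.4468 0.1667 0.    ]
 [0.4442 0.2864 0.    ]]
sizes [np.float64(0.19037061925769289), np.float64(0.11933211011782158), np.float64(0.1909920860846748), np.float64(0.1196852344319254)]
heading -178.37376639856643 mid [0.5408 0.2293 0.    ]
cap offset lateral -0.001031668993799014 along 0.05235076675491956
[[0.6311 0.2902 0.008 ]
 [0.6343 0.1731 0.008 ]
 [0.4469 0.1677 0.008 ]
 [0.4443 0.2851 0.008 ]]
sizes [np.float64(0.18687834665400196), np.float64(0.11714301045249464), np.float64(0.187488412921473), np.float64(0.11748965684278517)]
heading -178.3737663985664 mid [0.5392 0.229  0.008 ]
cap offset lateral -0.0012184292873493288 along 0.0507355489273418
axis [-0.5733 -0.0163  0.8192] base [0.5864 0.2316 0.0372]
w [104.2952 202.6988] [338.8692 429.6436]
c [38.3376 29.6794] [190.1925 107.7353]
s [45.9583 64.7936] [183.2785 196.7505]
```

```bash
cat >> h.py <<'E'
P=np.array([.4885,.2283,.177]);a=np.array([-.5733,-.0163,.8192])
E
python3 - <<'E'
from h import *
from bench import ctrl
s=ctrl.get_state();M=frame(-a,12);print(M)
delta(s["position"],s["tool_rot"],P+.04*a,M)
E
```

```text
[[ 0.80687287 -0.14245079  0.5732922 ]
 [-0.18505479 -0.98259302  0.01629978]
 [ 0.56099099 -0.11924232 -0.81918885]]
1.0 [ 0.087 -0.007  0.179 -0.187  0.308  0.683]
```

>>> {"fn": "jog_arm", "kwargs": {"moves": [0.01,0,0,-0.03,0.05,0.12,1,0.02,0,0.02,-0.07,0.11,0.24,1,0.03,0,0.04,-0.1,0.17,0.37,1,0.04,0,0.07,-0.14,0.23,0.5,1,0.06,0,0.11,-0.17,0.28,0.61,1,0.087,-0.007,0.15,-0.187,0.308,0.683,1,0.087,-0.007,0.179,-0.187,0.308,0.683,1,0.087,-0.007,0.179,-0.187,0.308,0.683,1]}}

```text
time: 2.3
position: [0.4761, 0.2242, 0.2117]
tool_rot: [-2.921, 0.282, -0.921]
ft_force: [0.9, -0.5, -0.7]
grip_width: 1.001
grip_force: 0.0
```

```bash
cat > st.py <<'E'
from h import *
from bench import ctrl
import sys
off,yaw=float(sys.argv[1]),float(sys.argv[2])
np.set_printoptions(precision=4,suppress=True)
s=ctrl.get_state();print(s["time"],s["position"],s["joint_positions"],"along/lat",(s["position"]-P)@a,(s["position"]-P)-((s["position"]-P)@a)*a)
print("F.a",s["ft_force"]@a)
delta(s["position"],s["tool_rot"],P+off*a,frame(-a,yaw))
E
python3 st.py -.033 12
```

```text
2.3 [0.4761 0.2242 0.2117] [-0.2741 -0.301  -0.42    2.2169  0.3784  0.7509 -2.6896] along/lat 0.03563475445019636 [ 0.008  -0.0035  0.0055]
F.a -1.0452248991492732
1.0 [-0.035 -0.007  0.229  0.008 -0.002 -0.008]
```

```bash
python3 st.py .02 -10
```

```text
2.3 [0.4761 0.2242 0.2117] [-0.2741 -0.301  -0.42    2.2169  0.3784  0.7509 -2.6896] along/lat 0.03563475445019636 [ 0.008  -0.0035  0.0055]
F.a -1.0452248991492732
1.0 [-0.034 -0.006  0.052  0.008 -0.001 -0.375]
```

>>> {"fn": "jog_arm", "kwargs": {"moves": [-0.01,0,0.01,0,0,-0.12,1,-0.02,0,0.03,0,0,-0.25,1,-0.034,-0.006,0.05,0.008,0,-0.375,1,-0.034,-0.006,0.052,0.008,0,-0.375,1,-0.034,-0.006,0.052,0.008,0,-0.375,1,-0.034,-0.006,0.052,0.008,0,-0.375,1,-0.034,-0.006,0.052,0.008,0,-0.375,1,-0.034,-0.006,0.052,0.008,0,-0.375,1]}}

```text
time: 3.3
position: [0.4758, 0.2315, 0.1936]
tool_rot: [2.943, 0.306, 0.932]
ft_force: [-0.4, 0.2, 0.0]
grip_width: 1.002
grip_force: 0.0
```

```bash
python3 st.py -.033 -10
```

```text
3.3 [0.4758 0.2315 0.1936] [-0.3494 -0.2728 -0.3695  2.2407  0.4318  0.7158 -2.3592] along/lat 0.02079924494658191 [-0.0008  0.0035 -0.0005]
F.a 0.26568810916710084
1.0 [ 0.     0.013  0.179 -0.005 -0.002  0.002]
```

>>> {"fn": "jog_arm", "kwargs": {"moves": [0,0.013,0.03,-0.005,0,0,1,0,0.013,0.06,-0.005,0,0,1,0,0.013,0.09,-0.005,0,0,1,0,0.013,0.12,-0.005,0,0,1,0,0.013,0.15,-0.005,0,0,1,0,0.013,0.179,-0.005,0,0,1,0,0.013,0.179,-0.005,0,0,1,0,0.013,0.179,-0.005,0,0,1]}}

```text
time: 4.3
position: [0.5073, 0.229, 0.15]
tool_rot: [2.938, 0.303, 0.931]
ft_force: [0.2, 0.1, 0.2]
grip_width: 1.002
grip_force: 0.0
```

```bash
python3 st.py -.033 -10; python3 - <<'E'
from h import *
from bench import ctrl
m=ctrl.get_image("wrist")["pixels"][50:400,100:540];S=ctrl.get_image("side")["pixels"][90:220,180:310]
m=np.hstack([m,cv2.resize(S,(350,350))])
cv2.imwrite("pics/m3.png",np.clip(m[:,:,::-1]*1.3,0,255).astype(np.uint8))
E
```

```text
4.3 [0.5073 0.229  0.15  ] [-0.3017 -0.1526 -0.3859  2.2469  0.5551  0.6113 -2.4538] along/lat -0.032928571263721264 [-0.0001  0.0002 -0.0001]
F.a 0.049401583556307554
1.0 [ 0.     0.001  0.    -0.    -0.002  0.003]
```

View pics/m3.png

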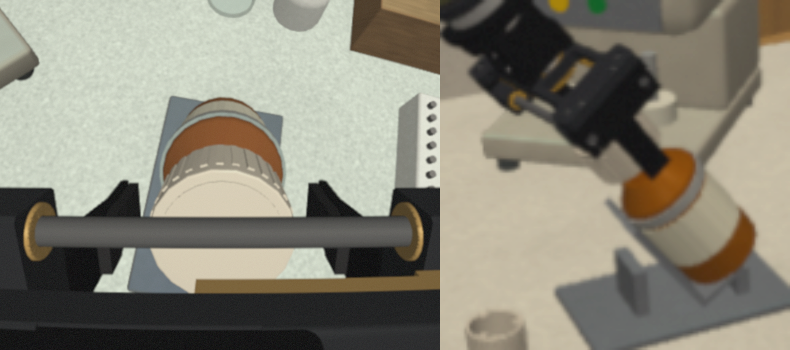

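The fingers straddle the cap centrally (cap x 152–293 between fingers 130 and 315 in the crop), at the right depth. Close.

>>> {"fn": "jog_arm", "kwargs": {"moves": [0,0,0,0,0,0,0.3,0,0,0,0,0,0,0,0,0,0,0,0,0,-0.3,0,0,0,0,0,0,-0.6,0,0,0,0,0,0,-0.6,0,0,0,0,0,0,-0.6,0,0,0,0,0,0,-0.6,0,0,0,0,0,0,-0.6], "newtons": 45}}

```text
time: 5.4
position: [0.5072, 0.2291, 0.1499]
tool_rot: [2.938, 0.304, 0.931]
ft_force: [-0.7, 1.1, 0.6]
grip_width: 0.699
grip_force: 45.0
```

>>> {"fn": "jog_arm", "kwargs": {"moves": [0,0,0.005,0,0,0,-0.6,0,0,0.01,0,0,0,-0.6,0,0,0.015,0,0,0,-0.6,0,0,0.02,0,0,0,-0.6,0,0,0.022,0,0,0,-0.6,0,0,0.022,0,0,0,-0.6,0,0,0.022,0,0,0,-0.6,0,0,0.022,0,0,0,-0.6]}}

```text
time: 6.4
position: [0.5109, 0.2293, 0.1448]
tool_rot: [2.938, 0.304, 0.932]
ft_force: [-6.2, -0.5, 6.4]
grip_width: 0.702
grip_force: 45.0
```

```bash
python3 st.py -.033 -10
```

```text
6.4 [0.5109 0.2293 0.1448] [-0.2969 -0.1371 -0.388   2.2464  0.5736  0.6001 -2.469 ] along/lat -0.039266795468585414 [-0.0001  0.0003 -0.    ]
F.a 8.84330007576077
1.0 [ 0.     0.001 -0.021 -0.    -0.002  0.003]
```

>>> {"fn": "jog_arm", "kwargs": {"moves": [0,0,0.001,0,0,-0.1,-0.6,0,0,0.001,0,0,-0.25,-0.6,0,0,0.001,0,0,-0.4,-0.6,0,0,0.001,0,0,-0.55,-0.6,0,0,0.001,0,0,-0.7,-0.6,0,0,0.001,0,0,-0.85,-0.6,0,0,0.001,0,0,-0.95,-0.6,0,0,0.001,0,0,-1,-0.6]}}

```text
time: 7.4
position: [0.5114, 0.2302, 0.1451]
tool_rot: [2.193, 1.591, 0.71]
ft_force: [-6.1, 1.8, 6.9]
grip_width: 0.702
grip_force: 45.1
```

```bash
python3 st.py -.04 -72; python3 -c "
from bench import ctrl;s=ctrl.get_state();print(s['torque'],s['ft_force'])"
```

```text
7.4 [0.5114 0.2302 0.1451] [-0.3945 -0.1358 -0.2977  2.2486  0.5949  0.6061 -1.4381] along/lat -0.039281413193773845 [0.0004 0.0012 0.0003]
F.a 9.083632002853943
1.0 [-0.004 -0.     0.002  0.002 -0.003 -0.029]
[0.29205781 1.07123794 0.08370759] [-6.1045471   1.77469438  6.85159017]
```

>>> {"fn": "jog_arm", "kwargs": {"moves": [0,0,0,0,0,-0.03,-0.6,0,0,0,0,0,-0.03,-0.6,0,0,-0.01,0,0,-0.03,-0.6,0,0,-0.02,0,0,-0.03,-0.6,0,0,-0.03,0,0,-0.03,-0.6,0,0,-0.035,0,0,-0.03,-0.6,0,0,-0.035,0,0,-0.03,-0.6,0,0,-0.035,0,0,-0.03,-0.6]}}

```text
time: 8.4
position: [0.5049, 0.2291, 0.1525]
tool_rot: [2.165, 1.62, 0.699]
ft_force: [-1.2, 3.5, -0.7]
grip_width: 0.705
grip_force: 45.0
```

```bash
python3 st.py -.04 -72; python3 -c "
from bench import ctrl;s=ctrl.get_state();print(s['torque'],s['ft_force'])"
```

```text
8.4 [0.5049 0.2291 0.1525] [-0.4038 -0.1595 -0.2941  2.2504  0.5698  0.6264 -1.3883] along/lat -0.02950805957287523 [-0.0005  0.0004 -0.0003]
F.a 0.06872552359005801
1.0 [-0.001  0.002  0.035  0.001 -0.001 -0.   ]
[0.7431702  1.02161836 0.56865697] [-1.21244429  3.54328616 -0.69410794]
```

>>> {"fn": "jog_arm", "kwargs": {"moves": [0,0,-0.02,0,0,0,-0.6,0,0,-0.04,0,0,0,-0.6,0,0,-0.06,0,0,0,-0.6,0,0,-0.08,0,0,0,-0.6,0,0,-0.1,0,0,0,-0.6,0,0,-0.12,0,0,0,-0.6,0,0,-0.14,0,0,0,-0.6,0,0,-0.16,0,0,0,-0.6]}}

```text
time: 9.4
position: [0.4773, 0.228, 0.1924]
tool_rot: [2.165, 1.62, 0.699]
ft_force: [0.5, -0.0, -0.1]
grip_width: 0.702
grip_force: 45.0
```

```bash
python3 st.py .022 -72; python3 - <<'E'
from h import *
from bench import ctrl
m=ctrl.get_image("scene")["pixels"][40:160,270:430];S=ctrl.get_image("side")["pixels"][80:200,180:340]
m=cv2.resize(np.hstack([m,S]),(800,300),interpolation=cv2.INTER_CUBIC)
cv2.imwrite("pics/m4.png",np.clip(m[:,:,::-1]*1.4,0,255).astype(np.uint8))
E
```

```text
9.4 [0.4773 0.228  0.1924] [-0.4423 -0.2672 -0.2857  2.2453  0.4748  0.7268 -1.3128] along/lat 0.019030509338021896 [-0.0003  0.     -0.0002]
F.a -0.37825682864684124
1.0 [ 0.     0.001 -0.01   0.001 -0.001 -0.001]
```

View pics/m4.png

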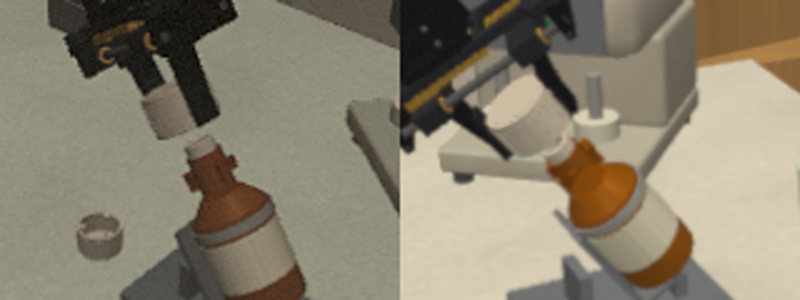

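The cap is off: the bare neck with lugs and the seal is visible (crop 205,160), with the cap held between the fingers. Next I measure the tray and the tall neighbours.

```bash
python3 - <<'E'
from h import *
s,d=pickle.load(open("d1.pkl","rb"));np.set_printoptions(precision=3,suppress=True)
C,S=d["scene"],d["side"]
for n,im,box in(("scene",C,(190,220,340,345)),("side",S,(300,245,445,340))):
    x0,y0,x1,y1=box;hsv=cv2.cvtColor(im["pixels"],cv2.COLOR_RGB2HSV)
    g=im["pixels"].astype(int);m=((g[...,2]-g[...,0])>-4).astype(np.uint8);b=np.zeros_like(m);b[y0:y1,x0:x1]=m[y0:y1,x0:x1]
    b=cv2.morphologyEx(b,cv2.MORPH_CLOSE,np.ones((5,5)))
    c=max(cv2.findContours(b,0,2)[0],key=cv2.contourArea);h=cv2.convexHull(c)
    q=cv2.approxPolyDP(h,8,True).reshape(-1,2);print(n,q.tolist());r=plane(im,q,.016);print(r,r.mean(0))
    print([np.linalg.norm(r[i]-r[i-1]) for i in range(len(r))])
print("buffer base",plane(S,[(476,287)],0),plane(C,[(308,375)],0),"top",plane(S,[(486,220)],.15),plane(C,[(306,334)],.15))
print("glove near corners z.075",plane(S,[(370,178),(412,203+20),(470,215),(427,175)],.075),plane(C,[(331,284),(381,332),(455,257),(405,222)],.075))
print("tipbox",plane(S,[(308,235),(374,235),(318,255)],.046),"mouse",plane(C,[(268,187)],.02))
E
```

```text
scene [[269, 328], [252, 304], [271, 302]]
[[ 0.687 -0.221  0.016]
 [ 0.63  -0.211  0.016]
 [ 0.653 -0.184  0.016]] [ 0.656 -0.206  0.016]
[np.float64(0.05034191682369162), np.float64(0.05783403633342356), np.float64(0.03512040813871193)]
side [[349, 333]]
[[ 0.505 -0.242  0.016]] [ 0.505 -0.242  0.016]
[np.float64(0.0)]
buffer base [[ 0.781 -0.231  0.   ]] [[ 0.79  -0.231  0.   ]] top [[ 0.773 -0.229  0.15 ]] [[ 0.782 -0.222  0.15 ]]
glove near corners z.075 [[ 0.745  0.106  0.075]
 [ 0.725 -0.09   0.075]
 [ 0.848 -0.117  0.075]
 [ 0.871  0.061  0.075]] [[ 0.73  -0.107  0.075]
 [ 0.847 -0.118  0.075]
 [ 0.864  0.087  0.075]
 [ 0.749  0.093  0.075]]
tipbox [[ 0.542 -0.001  0.046]
 [ 0.66  -0.058  0.046]
 [ 0.532 -0.068  0.046]] mouse [[0.439 0.008 0.02 ]]
```

```bash
python3 - <<'E'
from h import *
from bench import ctrl
s=ctrl.get_state();np.set_printoptions(precision=3,suppress=True)
M=R.from_rotvec(s["tool_rot"]);z=M.as_matrix()[:,2];ax=np.cross(z,[0,0,-1]);ang=np.arcsin(np.linalg.norm(ax));ax/=np.linalg.norm(ax)
M1=(R.from_rotvec(ax*ang)*M).as_matrix();print(M1)
delta(s["position"],s["tool_rot"],[.48,.12,.21],M1)
delta(s["position"],s["tool_rot"],[.53,.0,.2],M1)
delta(s["position"],s["tool_rot"],[.59,-.07,.16],M1)
delta(s["position"],s["tool_rot"],[.59,-.17,.12],M1)
E
```

```text
[[ 0.282  0.959 -0.   ]
 [ 0.959 -0.282  0.   ]
 [-0.    -0.    -1.   ]]
1.0 [-0.334  0.141 -0.048  0.557 -0.182  0.   ]
1.0 [-0.686  0.369  0.068  0.557 -0.182  0.   ]
1.0 [-0.888  0.521  0.288  0.557 -0.182  0.   ]
1.0 [-1.231  0.543  0.391  0.557 -0.182  0.   ]
```

>>> {"fn": "jog_arm", "kwargs": {"moves": [-0.08,0.03,-0.03,0.04,-0.01,0,-0.6,-0.18,0.07,-0.04,0.1,-0.03,0,-0.6,-0.28,0.12,-0.04,0.18,-0.06,0,-0.6,-0.4,0.18,-0.02,0.28,-0.09,0,-0.6,-0.52,0.26,0.02,0.38,-0.12,0,-0.6,-0.64,0.34,0.06,0.48,-0.16,0,-0.6,-0.76,0.43,0.14,0.557,-0.182,0,-0.6,-0.85,0.5,0.24,0.557,-0.182,0,-0.6]}}

```text
time: 10.5
position: [0.5816, -0.0605, 0.1692]
tool_rot: [2.516, 1.879, -0.003]
ft_force: [0.7, 1.1, -1.6]
grip_width: 0.705
grip_force: 45.0
```

```bash
cat > st2.py <<'E'
from h import *
from bench import ctrl
import sys
np.set_printoptions(precision=4,suppress=True)
s=ctrl.get_state();M=R.from_rotvec(s["tool_rot"]).as_matrix();print(s["time"],s["position"],s["joint_positions"],M[:,2],s["ft_force"])
delta(s["position"],s["tool_rot"],[float(v) for v in sys.argv[1:4]],np.c_[[0,1,0],[1,0,0],[0,0,-1.]])
E
python3 st2.py .59 -.17 .1
```

```text
10.5 [ 0.5816 -0.0605  0.1692] [-0.2229  0.2172  0.3219  1.7012 -0.07    1.2355 -0.1726] [-0.0009 -0.002  -1.    ] [ 0.7053  1.0651 -1.617 ]
1.0 [-0.342  0.131  0.231 -0.001  0.002 -0.275]
```

>>> {"fn": "jog_arm", "kwargs": {"moves": [-0.07,0.03,0.02,0,0,-0.05,-0.6,-0.15,0.06,0.05,0,0,-0.12,-0.6,-0.23,0.09,0.1,0,0,-0.19,-0.6,-0.3,0.12,0.14,0,0,-0.26,-0.6,-0.342,0.131,0.18,0,0,-0.275,-0.6,-0.342,0.131,0.22,0,0,-0.275,-0.6,-0.342,0.131,0.231,0,0,-0.275,-0.6,-0.342,0.131,0.231,0,0,-0.275,-0.6]}}

```text
time: 11.5
position: [0.588, -0.1664, 0.1002]
tool_rot: [-2.217, -2.224, 0.002]
ft_force: [0.4, 0.1, -0.8]
grip_width: 0.702
grip_force: 45.0
```

```bash
python3 st2.py .59 -.17 .015; python3 - <<'E'
from h import *
from bench import ctrl
m=ctrl.get_image("scene")["pixels"][130:380,170:490];S=ctrl.get_image("side")["pixels"][150:350,270:510]
m=np.hstack([cv2.resize(m,(400,312)),cv2.resize(S,(374,312))])
cv2.imwrite("pics/m5.png",np.clip(m[:,:,::-1]*1.4,0,255).astype(np.uint8))
E
```

```text
11.5 [ 0.588  -0.1664  0.1002] [-0.0487  0.3344  0.3389  1.708  -0.1211  1.1214  0.3287] [-0.0016  0.0001 -1.    ] [ 0.4035  0.073  -0.8004]
1.0 [-0.012  0.007  0.284 -0.002 -0.     0.003]
```

View pics/m5.png

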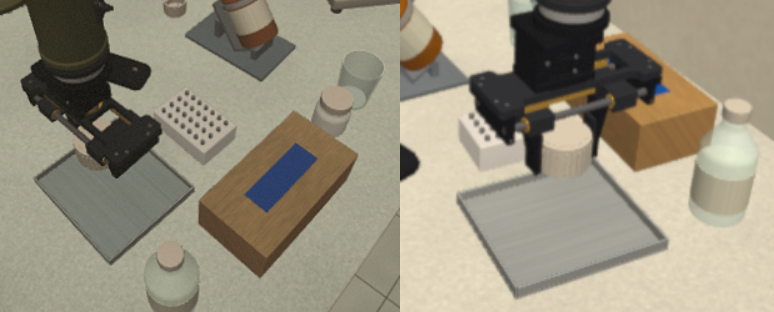

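The cap is held level above the tray, clear of the tip box, glove box and buffer bottle. Lower it.

>>> {"fn": "jog_arm", "kwargs": {"moves": [-0.012,0.007,0.05,0,0,0,-0.6,-0.012,0.007,0.11,0,0,0,-0.6,-0.012,0.007,0.17,0,0,0,-0.6,-0.012,0.007,0.22,0,0,0,-0.6,-0.012,0.007,0.26,0,0,0,-0.6,-0.012,0.007,0.28,0,0,0,-0.6,-0.012,0.007,0.28,0,0,0,-0.6,-0.012,0.007,0.28,0,0,0,-0.6]}}

```text
time: 12.6
position: [0.5904, -0.1714, 0.017]
tool_rot: [2.22, 2.223, -0.001]
ft_force: [1.3, 0.1, -0.3]
grip_width: 0.699
grip_force: 45.0
```

>>> {"fn": "jog_arm", "kwargs": {"moves": [0,0,0.004,0,0,0,-0.6,0,0,0.008,0,0,0,-0.6,0,0,0.012,0,0,0,-0.6,0,0,0.016,0,0,0,-0.6,0,0,0.018,0,0,0,-0.6,0,0,0.02,0,0,0,-0.6,0,0,0.02,0,0,0,-0.6,0,0,0.02,0,0,0,-0.6]}}

```text
time: 13.6
position: [0.5899, -0.1713, 0.0104]
tool_rot: [-2.219, -2.223, 0.002]
ft_force: [0.1, -0.1, -0.4]
grip_width: 0.704
grip_force: 45.0
```

Expected contact is at about z = 0.008. Ease down in small steps.

>>> {"fn": "jog_arm", "kwargs": {"moves": [0,0,0.002,0,0,0,-0.6,0,0,0.004,0,0,0,-0.6,0,0,0.006,0,0,0,-0.6,0,0,0.008,0,0,0,-0.6,0,0,0.008,0,0,0,-0.6,0,0,0.008,0,0,0,-0.6,0,0,0.008,0,0,0,-0.6,0,0,0.008,0,0,0,-0.6]}}

```text
time: 14.6
position: [0.5899, -0.1713, 0.008]
tool_rot: [-2.219, -2.223, 0.002]
ft_force: [0.1, 0.0, -0.7]
grip_width: 0.698
grip_force: 45.0
```

>>> {"fn": "jog_arm", "kwargs": {"moves": [0,0,0.001,0,0,0,-0.6,0,0,0.002,0,0,0,-0.6,0,0,0.003,0,0,0,-0.6,0,0,0.004,0,0,0,-0.6,0,0,0.005,0,0,0,-0.6,0,0,0.005,0,0,0,-0.6,0,0,0.005,0,0,0,-0.6,0,0,0.005,0,0,0,-0.6]}}

```text
time: 15.6
position: [0.5899, -0.1712, 0.0065]
tool_rot: [-2.219, -2.223, 0.002]
ft_force: [-0.1, 0.2, -1.0]
grip_width: 0.704
grip_force: 45.0
```

>>> {"fn": "jog_arm", "kwargs": {"moves": [0,0,0.001,0,0,0,-0.6,0,0,0.002,0,0,0,-0.6,0,0,0.003,0,0,0,-0.6,0,0,0.004,0,0,0,-0.6,0,0,0.004,0,0,0,-0.6,0,0,0.004,0,0,0,-0.6,0,0,0.004,0,0,0,-0.6,0,0,0.004,0,0,0,-0.6]}}

```text
time: 16.6
position: [0.5899, -0.1713, 0.0053]
tool_rot: [-2.219, -2.223, 0.002]
ft_force: [0.2, 0.9, -0.4]
grip_width: 0.702
grip_force: 45.0
```

```bash
python3 st2.py .59 -.17 .005; python3 - <<'E'
from h import *
from bench import ctrl
S=ctrl.get_image("side")["pixels"][220:320,300:420]
m=cv2.resize(S,(720,600),interpolation=cv2.INTER_CUBIC)
cv2.imwrite("pics/m6.png",np.clip(m[:,:,::-1]*1.4,0,255).astype(np.uint8))
E
```

```text
16.6 [ 0.5899 -0.1713  0.0053] [-0.0219  0.4494  0.3196  1.7686 -0.1676  0.9515  0.3672] [-0.0013 -0.0003 -1.    ] [ 0.1527  0.8638 -0.3617]
1.0 [ 0.004  0.     0.001 -0.001  0.     0.001]
```

View pics/m6.png

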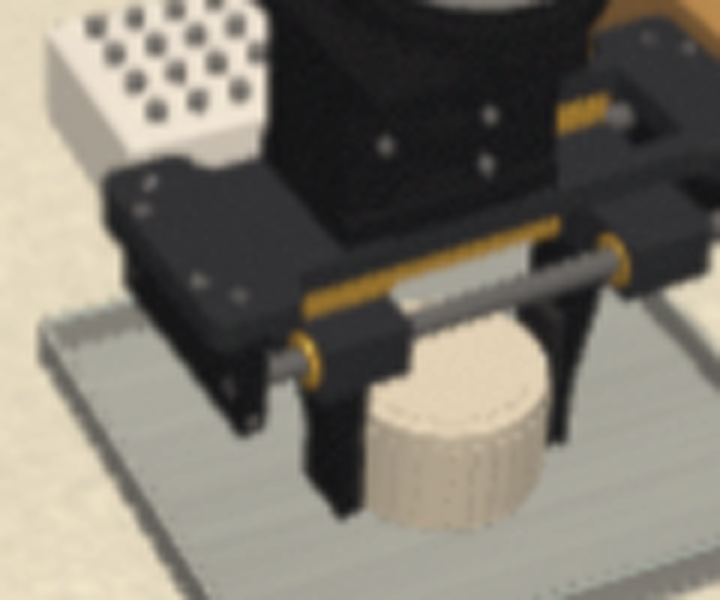

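The cap's rim is within a couple of mm of the tray floor, level and upright. Keep easing down.

>>> {"fn": "jog_arm", "kwargs": {"moves": [0,0,0.001,0,0,0,-0.6,0,0,0.002,0,0,0,-0.6,0,0,0.003,0,0,0,-0.6,0,0,0.004,0,0,0,-0.6,0,0,0.004,0,0,0,-0.6,0,0,0.004,0,0,0,-0.6,0,0,0.004,0,0,0,-0.6,0,0,0.004,0,0,0,-0.6]}}

```text
time: 17.65
position: [0.5898, -0.1712, 0.0041]
tool_rot: [-2.219, -2.223, 0.002]
ft_force: [-0.5, 0.3, -0.7]
grip_width: 0.704
grip_force: 45.0
```

>>> {"fn": "jog_arm", "kwargs": {"moves": [0,0,0.001,0,0,0,-0.6,0,0,0.002,0,0,0,-0.6,0,0,0.002,0,0,0,-0.6,0,0,0.003,0,0,0,-0.6,0,0,0.003,0,0,0,-0.6,0,0,0.003,0,0,0,-0.6,0,0,0.003,0,0,0,-0.6,0,0,0.003,0,0,0,-0.6]}}

```text
time: 18.65
position: [0.5898, -0.1713, 0.0036]
tool_rot: [-2.219, -2.222, 0.002]
ft_force: [-1.5, 0.2, 5.3]
grip_width: 0.7
grip_force: 45.0
```

```bash
python3 - <<'E'
from h import *
from bench import ctrl
s=ctrl.get_state();print(s["position"],s["ft_force"])
S=ctrl.get_image("side")
t=np.linspace(0,6.28,120)
for z in(0,.003,.006,.009,.041,.046):
    q=proj(S,np.c_[.59+.031*np.cos(t),-.1712+.031*np.sin(t),0*t+z]);i=q[:,1].argmax();print(z,q[i],q[:,1].min(),q[:,0].min(),q[:,0].max())
g=S["pixels"][285:318,372:380].astype(int).mean(1);print(np.c_[np.arange(285,318),g].astype(int).tolist())
E
```

```text
[ 0.5898338  -0.17126019  0.00355278] [-1.45886769  0.24874951  5.31496867]
0 [373.11087914 310.1087968 ] 286.7122093709327 354.2448633593287 388.6806717558538
0.003 [373.20814578 308.8467724 ] 285.47817305365083 354.3038343724778 388.803734224232
0.006 [373.30572539 307.57979093] 284.23963790541876 354.3629863729238 388.9271777527088
0.009 [373.40361914 306.30782759] 282.9965833430784 354.42231999029457 389.05100368124516
0.041 [374.46767509 292.423603  ] 269.4506326433108 355.06667856834156 390.3959608344254
0.046 [374.63726769 290.20071961] 267.2857496912799 355.169282609796 390.61016067438646
[[285, 161, 149, 129], [286, 161, 149, 129], [287, 161, 149, 129], [288, 161, 149, 129], [289, 160, 148, 129], [290, 156, 144, 125], [291, 160, 147, 128], [292, 161, 149, 129], [293, 141, 130, 112], [294, 128, 119, 103], [295, 129, 120, 103], [296, 126, 116, 101], [297, 124, 115, 100], [298, 125, 116, 100], [299, 124, 115, 100], [300, 123, 114, 99], [301, 124, 115, 100], [302, 124, 115, 99], [303, 123, 114, 99], [304, 123, 114, 99], [305, 124, 114, 99], [306, 123, 114, 99], [307, 123, 114, 99], [308, 123, 115, 101], [309, 117, 114, 105], [310, 118, 117, 109], [311, 119, 118, 110], [312, 119, 118, 110], [313, 119, 118, 110], [314, 120, 119, 111], [315, 120, 120, 111], [316, 121, 120, 112], [317, 120, 119, 111]]
```

Contact at 5 N, and the picture's rim row (308.8) matches a rim height of 3 mm: the cap rests on the tray floor. Release, then go up.

>>> {"fn": "jog_arm", "kwargs": {"moves": [0,0,-0.001,0,0,0,-0.6,0,0,-0.001,0,0,0,-0.6,0,0,-0.001,0,0,0,0.5,0,0,-0.001,0,0,0,0.7,0,0,-0.001,0,0,0,0.9,0,0,-0.001,0,0,0,0.9,0,0,-0.001,0,0,0,0.9,0,0,-0.001,0,0,0,0.9], "newtons": 10}}

```text
time: 19.7
position: [0.589, -0.1715, 0.0036]
tool_rot: [-2.219, -2.221, 0.003]
ft_force: [-4.3, 0.8, 6.4]
grip_width: 0.952
grip_force: 3.1
```

>>> {"fn": "jog_arm", "kwargs": {"moves": [0,0,-0.02,0,0,0,0.9,0,0,-0.05,0,0,0,0.9,0,0,-0.1,0,0,0,0.9,0,0,-0.16,0,0,0,0.9,0,0,-0.24,0,0,0,0.9,0,0,-0.34,0,0,0,0.9,0,0,-0.45,0,0,0,0.9,0,0,-0.55,0,0,0,0.9]}}

```text
time: 20.7
position: [0.5904, -0.1714, 0.1712]
tool_rot: [2.219, 2.222, 0.0]
ft_force: [0.6, -0.2, -0.5]
grip_width: 0.954
grip_force: 0.0
```

```bash
python3 - <<'E'
from h import *
from bench import ctrl
s=ctrl.get_state();print(s["time"],s["position"],s["ft_force"],s["qd"])
m=np.hstack([cv2.resize(ctrl.get_image(n)["pixels"],(400,250)) for n in("scene","side")])
w=cv2.resize(ctrl.get_image("wrist")["pixels"],(400,250));m=np.vstack([m,np.hstack([w,w*0])])
cv2.imwrite("pics/m7.png",np.clip(m[:,:,::-1]*1.4,0,255).astype(np.uint8))
E
```

```text
20.7 [ 0.59040896 -0.17136015  0.1712013 ] [ 0.63327758 -0.19977814 -0.53862078] [-0.03004881 -0.18092614  0.02734042 -0.27049448  0.07079109  0.44631458
 -0.05448346]
```

View pics/m7.png

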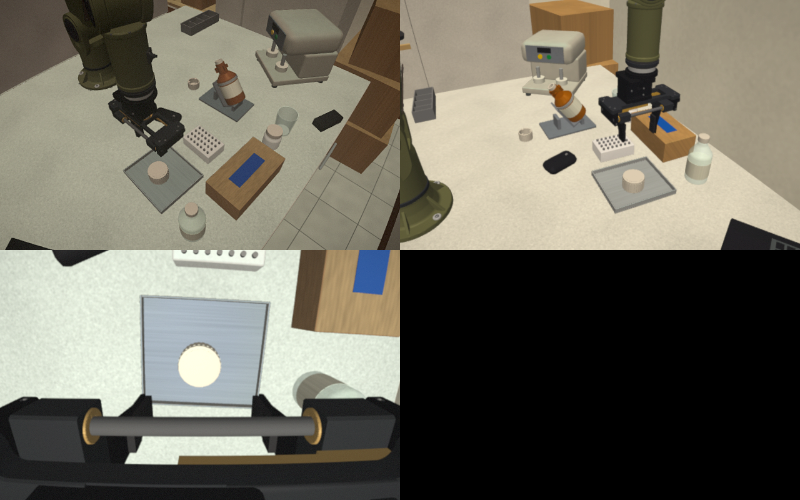

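All views show the cap standing flat in the tray (wrist 200,365), the bottle open and the bystanders untouched. Let the arm settle, then hand in.

>>> {"fn": "jog_arm", "kwargs": {"moves": [0,0,0,0,0,0,0.9,0,0,0,0,0,0,0.9,0,0,0,0,0,0,0.9,0,0,0,0,0,0,0.9,0,0,0,0,0,0,0.9,0,0,0,0,0,0,0.9,0,0,0,0,0,0,0.9,0,0,0,0,0,0,0.9]}}

```text
time: 21.85
position: [0.5901, -0.1712, 0.1685]
tool_rot: [-2.219, -2.223, 0.002]
ft_force: [0.5, -0.5, 0.5]
grip_width: 0.948
grip_force: 0.0
```

```bash
python3 -c "
from bench import ctrl;print(ctrl.close_job())"
```

```text
the job is handed in; nothing more can be done
None
```

The job is handed in at about 22 s: the bottle is open, the cap is released and stands flat, open side down, in the tray, and no other item looks moved; joint 2 read about -0.301 against its rounded limit of -0.3 early on, and no verdict came back.

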